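# Complete the pinwheel layer of cartons on the skid

## Robot

A 7-joint arm with a two-finger parallel gripper is mounted at the origin on the work surface. World frame = base frame: x ahead of the robot, y to its left, z up, the work surface at z = 0. Lengths are in m, angles in rad, forces in N, time in s.
With the tool pointing down it reaches from about 0.375 to 0.925 m from the base axis. Payload 3.1 kg.
Tool frame: the origin (TCP) lies at the very end of the fingers, on their centre line; the grasp point (between the pads) lies 19 mm behind it; z points along the fingers, y is the line along which they close (so a half turn about z gives the same grasp; the last joint's range is limited). The gripper opens to 85 mm and grips with 20 to 120 N. Pads are 22 mm wide; open, the fingers measure 114 mm over their backs; the gripper's body (76 mm by 85 mm) begins 54 mm behind the grasp point. The pads swing forward as they close: fully open they stand 13 mm farther back than shut.
Start: joints at [1.245, 0.383, 0.044, 1.598, -0.018, 1.161, -0.05], TCP at [0.147, -0.633, 0.231] pointing down, gripper open.
Joint ranges: [-2.61, 2.61], [-0.41, 2.15], [-1.48, 1.57], [0, 2.5], [-1.57, 4.71], [0.05, 1.97], [-2.85, 2.85]. Speed limits (rad/s): [2.79, 2.79, 3.14, 3.14, 3.14, 3.14, 3.14].

## Interface

Orientations are given as [roll, pitch, yaw] about the fixed x, y, z axes, in that order (R = Rz(yaw) Ry(pitch) Rx(roll)).
In Python, from plant import readout, get_image, calibration, env gives the robot as it stands.
- The arm moves only by the tool jog_arm, never from a script. Its argument "targets" is a list of rows, each a list of 6 numbers: the shift along the tool's x, y, z in m, then the turn, a rotation vector about the tool's x, y, z in rad. In form: [[dx, dy, dz, rx, ry, rz], ...]. A call has 1 to 20 rows; each row is the pose to reach, as a shift and turn from the pose commanded when the call began, along the tool's axes at that moment; what a row does not reach only later rows make up. A row lasts 1/10 s, in which the tool goes at most 50 mm and 8.59 degrees, less where a joint would pass 70% of its speed; a pose out of reach is approached as far as the arm can. A call with a gripper value outside its range is refused whole. "fingers" is the opening in per cent of the stroke, from 0 (shut) to 100 (fully open), set as the call begins (left out, the last holds). The fingers move at their own pace and stop on an object; "newtons" is the grip in N (left out, the last holds). Time passes only in rows, so rows that repeat a pose let the fingers close. It gives the time, the measured TCP pose, the force, the opening and the grip force at its end, in the units of the state.
- readout.get_obs(): the state, without advancing time (a new reading comes with each control period).
- get_image(name): name is "side" or "top" or "wrist"; returns the picture (400x640x3 uint8, red, green, blue); there is no depth.
- calibration(name): a dict with "intrinsics" (3x3 intrinsics, pixels), "extrinsics" (4x4, takes a point from world to camera coordinates). Camera axes: x right, y down, z forward; pixel columns grow to the right and rows downward; lengths in m; the calibration is good to about 2 mm. A picture is of the moment at which its call begins: read the wrist's pose just before it. calibration takes no time and is no camera call; for the wrist camera it gives the pose at the moment of the call.
- env.job_done(): hands the job in; it is judged then, once.
The state is a dict: "time_s": time; "q": joint angles; "qd": joint speeds; "tau": joint torques, N m; "eef_pos": TCP position; "orientation": TCP orientation; "wrist_force": force on the tool from outside, world axes, zero at the start; "torque": the same for the moment, N m; "finger_gap": finger opening in m; "finger_force": force on a finger pad.
Only numpy, scipy, OpenCV 4.12 (cv2) and the standard library are available. Lean on these libraries where they do the work, as an engineer would, in place of code of your own. Each camera call takes 0.05 s, during which the arm holds its last target. There are 200 camera calls.

## Task

Finish the layer of cartons on the wooden skid: one long carton already lies in its corner, so add the three other long cartons of the same size, upright and flat on the deck, to make a neat pinwheel of four round an open square middle, each carton's end close against the side of the next and its outer faces in line with the skid's edges. Set each one down gently rather than dropping it, and leave the carton already there, and everything else on the bench, where they are.

Things in the scene. Friction and masses are not known exactly. Their poses are not given: they have to be found in the camera images.
- skid: fixed square wooden skid (small pallet) of light boards, 216 x 216, flat deck 40 above the bench, turned to any angle. Origin: centre of its underside; x, y along its edges, z up. The finished pinwheel is 210 x 210, 3 mm in from the edges, with 5 mm gaps where an end meets a side and an open 100 x 100 middle (room for a finger; grip up to 20 mm off the carton's middle, beside the open square).
- carton_0: brown cardboard carton with a paper tape strip along its top, 150 long x 55 wide x 60 high. Origin: centre of its underside; x along its 150 mm length, z up. About 0.25 to 0.5 kg. Already lying in its corner of the skid, on slot_a, its length along the skid's x (either way round).
- carton_1: brown cardboard carton with a paper tape strip along its top, 150 long x 55 wide x 60 high. Origin: centre of its underside; x along its 150 mm length, z up. About 0.25 to 0.5 kg. Loose on the bench.
- carton_2: brown cardboard carton with a paper tape strip along its top, 150 long x 55 wide x 60 high. Origin: centre of its underside; x along its 150 mm length, z up. About 0.25 to 0.5 kg. Loose on the bench.
- carton_3: brown cardboard carton with a paper tape strip along its top, 150 long x 55 wide x 60 high. Origin: centre of its underside; x along its 150 mm length, z up. About 0.25 to 0.5 kg. Loose on the bench.
- slot_a (a point): centre of the underside of the carton that belongs here, on the deck. The point's axes are those of the skid. Here carton_0 lies: skid x -30, y -77.5, carton length along the skid's x.
- slot_b (a point): centre of the underside of the carton that belongs here, on the deck. The point's axes are those of the skid. Skid x 77.5, y -30; carton length along the skid's y.
- slot_c (a point): centre of the underside of the carton that belongs here, on the deck. The point's axes are those of the skid. Skid x 30, y 77.5; carton length along the skid's x.
- slot_d (a point): centre of the underside of the carton that belongs here, on the deck. The point's axes are those of the skid. Skid x -77.5, y 30; carton length along the skid's y.
- square_carton: bystander: squat square cardboard carton, 85 x 85 x 45 high, not part of the layer. Origin: centre of its underside.
- tape_roll: bystander: yellow tape roll lying flat, 100 across, 48 high. Origin: centre of its underside.
- motor_1: bystander: grey power-tool motor with a red grip, lying, 230 long, 70 high, grip to its +x. Origin: on the bench, near its middle.
- motor_2: bystander: a second such motor.
- mug: bystander: white mug, 76 across, 90 high. Origin: centre of its underside.
- screwdriver: bystander: screwdriver, 200 long, lying along its x. Origin: under its middle.
There are look-alikes about, which are no part of the job. Leave any green look-alike of the carton_3 alone. Leave any pink look-alike of the carton_1 alone.

How it is judged:
By the outcome, as a careful person would: the job done as asked, in the order asked, and still so for the second after the job is handed in, with the robot touching nothing.
It also fails if it takes over 72 s, if anything falls off the work surface, if the arm or the gripper's body presses on something with over 40 N, if the wrist force passes 120 N, or if a joint passes its speed limit or range.

## Working session

There is one attempt and no reset: what is moved stays moved. The work goes in short steps, Python scripts to look and compute and a tool call to move; the robot and the scene stay as the last step left them, time stands still between calls to the robot, and variables do not carry over. Pictures are saved under pics/ and viewed, at most 10 in all, crops included, and the job is handed in when it is done.

Besides the shell and the picture viewer there is one more tool, called after "Emit:" by a JSON object that holds its "fn" and its "kwargs", one argument or row to a line. jog_arm: Moves the arm, as the interface text tells. Its arguments: {"type":"object","properties":{"targets":{"type":"array","items":{"type":"array","items":{"type":"number"}}},"fingers":{"type":"number"},"newtons":{"type":"number"}},"required":["targets"]}

```bash
mkdir -p pics; python3 - <<'E'
from plant import readout,get_image,calibration
import cv2,numpy as np
for n in("top","side"):
    cv2.imwrite(f"pics/{n}0.png",get_image(n)[:,:,::-1]); c=calibration(n); print(n,np.round(c["intrinsics"],1).tolist(),np.round(c["extrinsics"],3).tolist())
o=readout.get_obs();print(o)
E
```

```text
top [[391.9, 0.0, 322.5], [0.0, 391.9, 198.8], [0.0, 0.0, 1.0]] [[0.02, -1.0, -0.005, -0.049], [-0.985, -0.019, -0.171, 0.54], [0.171, 0.009, -0.985, 1.221], [0.0, 0.0, 0.0, 1.0]]
side [[489.2, 0.0, 318.4], [0.0, 489.2, 193.2], [0.0, 0.0, 1.0]] [[-0.901, -0.434, -0.017, 0.46], [-0.216, 0.482, -0.849, 0.172], [0.377, -0.761, -0.528, 1.175], [0.0, 0.0, 0.0, 1.0]]
{'time_s': 0.1, 'q': array([ 1.2452149 ,  0.38379826,  0.04383218,  1.59942655, -0.01787849,
        1.16119205, -0.04992255]), 'qd': array([-7.16328172e-04, -3.38783965e-05, -7.95422079e-04, -2.71473437e-03,
       -1.74022949e-03,  6.15621849e-05,  1.80345933e-04]), 'tau': array([ 2.83485046e-03, -4.34729934e+01,  1.02957286e+00, -2.50453430e+01,
        1.09216146e-02,  5.52420199e-03, -9.77079537e-06]), 'eef_pos': array([ 0.14658191, -0.63237456,  0.22997917]), 'orientation': array([-3.13916514e+00,  1.47500850e-04,  2.27851474e-01]), 'wrist_force': array([-0.19406933, -0.51456847, -0.10505281]), 'torque': array([-0.0190141 ,  0.01317033,  0.04246796]), 'finger_force': 0.0, 'finger_gap': 0.08535185525634298}
```

View pics/top0.png

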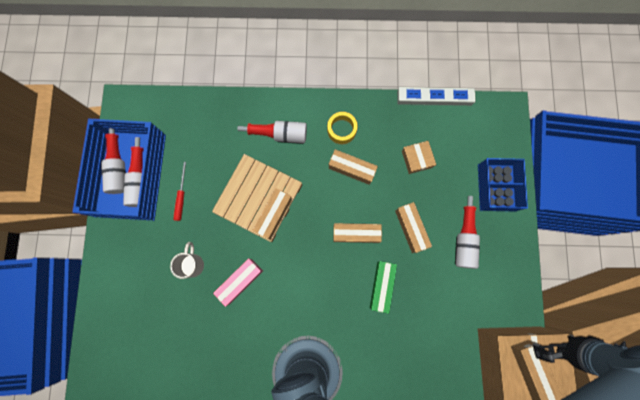

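View pics/side0.png

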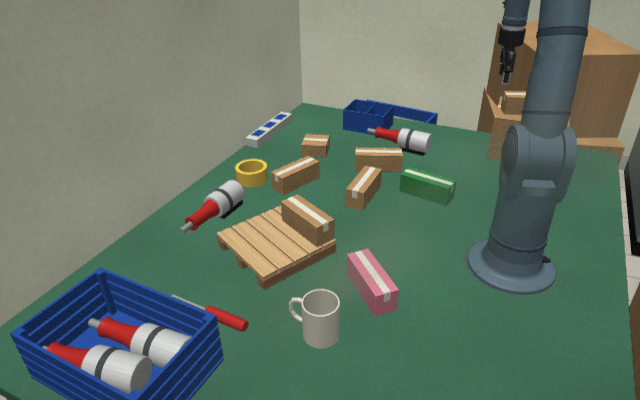

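Top view: the cartons wanted are the brown oblongs with tape at (353,166), (358,233) and (414,227). Look-alikes to leave are pink (237,282), green (384,287), the square carton (419,156) and a carton on the side shelf (540,365). carton_0 is on the skid at (271,212), and the skid is around (257,198).

```bash
cat > h.py <<'E'
import numpy as np,cv2
from plant import readout,get_image,calibration
def ray(c,px,z):
    K,E=np.array(c["intrinsics"]),np.array(c["extrinsics"]);R,t=E[:3,:3],E[:3,3]
    p=np.atleast_2d(np.asarray(px,float)); d=np.c_[p,np.ones(len(p))]@np.linalg.inv(K).T@R; o=-R.T@t
    return (o+d*((z-o[2])/d[:,2])[:,None])[:,:2]
def proj(c,P):
    K,E=np.array(c["intrinsics"]),np.array(c["extrinsics"]);q=(np.atleast_2d(P)@E[:3,:3].T+E[:3,3])@K.T
    return q[:,:2]/q[:,2:]
def box(pts):  # centre, yaw of long side, sizes, in world plane (mm fit)
    (cx,cy),(w,h),a=cv2.minAreaRect((pts*1000).astype(np.float32))
    if w<h:a+=90;w,h=h,w
    return np.array([cx,cy])/1000,(a+90)%180-90,(w,h)
def tapes(img,c,z,amin=60):
    hsv=cv2.cvtColor(img,cv2.COLOR_RGB2HSV)
    m=cv2.inRange(hsv,(0,0,165),(40,75,255))
    out=[]
    for k in cv2.findContours(m,0,cv2.CHAIN_APPROX_NONE)[0]:
        if cv2.contourArea(k)>amin:
            p=k[:,0]; out.append((p.mean(0).round(),)+box(ray(c,p,z)))
    return out
E
python3 - <<'E'
from h import *
img=cv2.imread("pics/top0.png")[:,:,::-1].copy();c=calibration("top")
for t in tapes(img,c,.06): 
    if 180<t[0][0]<460 and 120<t[0][1]<320: print([np.round(v,3).tolist() for v in t])
print("c0");
for t in tapes(img,c,.10):
    if 250<t[0][0]<300 and 180<t[0][1]<240: print([np.round(v,3).tolist() for v in t])
print(ray(c,[[245,155],[301,180],[268,240],[213,208]],.04))
hsv=cv2.cvtColor(img,cv2.COLOR_RGB2HSV)
print([hsv[y,x].tolist() for x,y in((271,212),(232,200),(358,233),(350,226),(285,215))])
c=cv2.resize(img[130:290,200:460],None,fx=3,fy=3,interpolation=cv2.INTER_CUBIC);cv2.imwrite("pics/crop.png",c[:,:,::-1])
cv2.imwrite("pics/w0.png",get_image("wrist")[:,:,::-1])
w=calibration("wrist");print(np.round(w["intrinsics"],1).tolist(),np.round(w["extrinsics"],3).tolist())
E
```

```text
[[384.0, 287.0], [0.268, -0.233], -9.95, [142.347, 13.962]]
[[236.0, 282.0], [0.273, 0.223], -43.455, [148.71, 15.515]]
[[182.0, 263.0], [0.33, 0.386], -40.202, [97.005, 75.228]]
[[358.0, 232.0], [0.435, -0.151], -88.873, [148.184, 18.921]]
[[415.0, 227.0], [0.454, -0.331], 21.213, [150.535, 18.623]]
[[271.0, 213.0], [0.491, 0.124], -25.984, [154.831, 19.348]]
[[353.0, 165.0], [0.653, -0.134], 68.6, [150.07, 18.66]]
[[420.0, 156.0], [0.688, -0.352], 16.692, [84.903, 17.827]]
c0
[[271.0, 213.0], [0.486, 0.118], -25.984, [149.818, 18.722]]
[[0.68495773 0.222103  ]
 [0.60358738 0.03367417]
 [0.40540587 0.13335857]
 [0.50525181 0.31638184]]
[[34, 8, 242], [17, 104, 152], [34, 8, 242], [16, 124, 199], [16, 110, 97]]
[[293.5, 0.0, 321.1], [0.0, 293.5, 194.4], [0.0, 0.0, 1.0]] [[0.225, -0.974, -0.003, -0.648], [-0.921, -0.213, 0.326, -0.042], [-0.318, -0.071, -0.945, 0.381], [0.0, 0.0, 0.0, 1.0]]
```

View pics/crop.png

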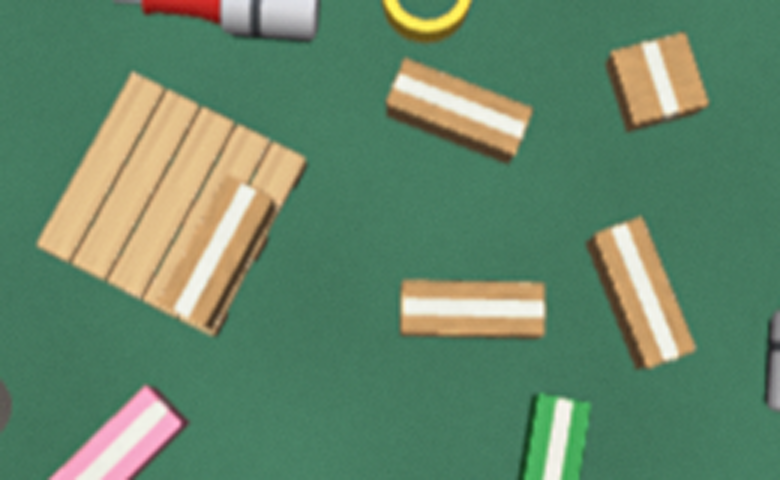

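The crop confirms the three brown oblong cartons: A at (0.435,-0.151), B at (0.454,-0.331) and C at (0.653,-0.134). carton_0 is at the skid's right and near side, so the skid yaw is about -26°. I'm adding a move calculator.

```bash
cat >> h.py <<'E'
from scipy.spatial.transform import Rotation as Ro
def move(x,y,z,yaw):
    o=readout.get_obs();R0=Ro.from_euler('xyz',o['orientation']);yw=np.degrees(o['orientation'][2])
    yaw=yw+(yaw-yw+90)%180-90 if abs(yaw)<=360 else yaw
    s=R0.inv().apply(np.array([x,y,z])-o['eef_pos']);r=(R0.inv()*Ro.from_euler('xyz',[np.pi,0,np.radians(yaw)])).as_rotvec()
    print("t",o['time_s'],"row",np.round(s,4).tolist()+np.round(r,4).tolist(),"yaw",round(yaw,1),"dist rows",round(np.linalg.norm(s)/.05,1),round(np.degrees(np.linalg.norm(r))/8.59,1))
def look(z,near,amin=150):
    c=calibration("wrist");img=get_image("wrist")
    for t in tapes(img,c,z,amin):
        if np.hypot(*(t[1]-near))<.1: print([np.round(v,4).tolist() for v in t])
    return c,img
E
python3 - <<'E'
from h import *
move(.435,-.151,.2,91.1)
E
```

```text
t 0.15 row [0.3897, -0.4038, 0.031, -0.0018, -0.0013, -1.3621] yaw 91.1 dist rows 11.2 9.1
```

Emit:
{"fn": "jog_arm", "kwargs": {
  "targets": [
    [0.39, -0.404, 0.031, -0.002, -0.001, -1.362],
    [0.39, -0.404, 0.031, -0.002, -0.001, -1.362],
    [0.39, -0.404, 0.031, -0.002, -0.001, -1.362],
    [0.39, -0.404, 0.031, -0.002, -0.001, -1.362],
    [0.39, -0.404, 0.031, -0.002, -0.001, -1.362],
    [0.39, -0.404, 0.031, -0.002, -0.001, -1.362],
    [0.39, -0.404, 0.031, -0.002, -0.001, -1.362],
    [0.39, -0.404, 0.031, -0.002, -0.001, -1.362],
    [0.39, -0.404, 0.031, -0.002, -0.001, -1.362],
    [0.39, -0.404, 0.031, -0.002, -0.001, -1.362],
    [0.39, -0.404, 0.031, -0.002, -0.001, -1.362],
    [0.39, -0.404, 0.031, -0.002, -0.001, -1.362],
    [0.39, -0.404, 0.031, -0.002, -0.001, -1.362],
    [0.39, -0.404, 0.031, -0.002, -0.001, -1.362],
    [0.39, -0.404, 0.031, -0.002, -0.001, -1.362],
    [0.39, -0.404, 0.031, -0.002, -0.001, -1.362]
  ],
  "fingers": 100,
  "newtons": 40
}}

```text
time_s: 1.75
eef_pos: [0.4345, -0.1534, 0.2001]
orientation: [3.141, 0.002, 1.586]
wrist_force: [0.2, -1.0, 0.9]
finger_gap: 0.0854
finger_force: 0.0
```

```bash
python3 - <<'E'
from h import *
c,img=look(.06,[.435,-.151]);cv2.imwrite("pics/wA.png",img[:,:,::-1])
o=readout.get_obs();print(o['time_s'],o['eef_pos'],o['orientation'])
E
```

```text
[[321.0, 172.0], [0.4343, -0.1489], 89.917, [146.0841, 17.273]]
1.8 [ 0.43470992 -0.15317456  0.20018519] [3.14111794e+00 2.15492651e-03 1.58650327e+00]
```

View pics/wA.png

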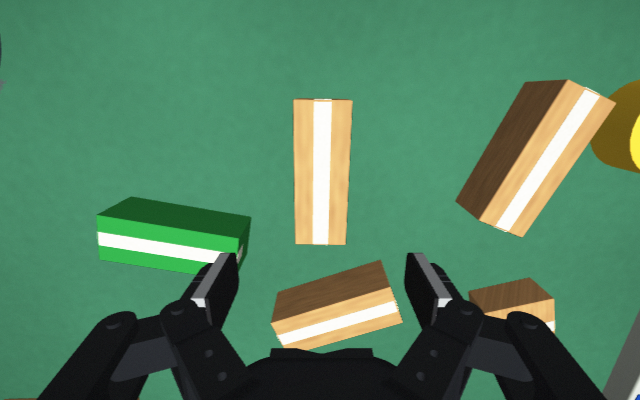

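Carton A, seen from close up, fills rows 100–244 around (321,172) with its tape along the finger centre line. Green (170,235) and B (335,310) are clear of it. I'll go down and grip 10 mm off its middle, on the side that will face the open square.

```bash
python3 - <<'E'
from h import *
move(.4343,-.139,.025,90)
E
```

```text
t 1.8 row [0.0146, -0.0003, 0.1752, 0.0005, 0.0022, 0.0157] yaw 90.0 dist rows 3.5 0.1
```

Emit:
{"fn": "jog_arm", "kwargs": {
  "targets": [
    [0.0146, 0, 0.04, 0, 0.002, 0.016],
    [0.0146, 0, 0.08, 0, 0.002, 0.016],
    [0.0146, 0, 0.11, 0, 0.002, 0.016],
    [0.0146, 0, 0.14, 0, 0.002, 0.016],
    [0.0146, 0, 0.16, 0, 0.002, 0.016],
    [0.0146, 0, 0.17, 0, 0.002, 0.016],
    [0.0146, 0, 0.175, 0, 0.002, 0.016],
    [0.0146, 0, 0.175, 0, 0.002, 0.016],
    [0.0146, 0, 0.175, 0, 0.002, 0.016]
  ]
}}

```text
time_s: 2.7
eef_pos: [0.4364, -0.1377, 0.0262]
orientation: [3.139, 0.001, 1.573]
wrist_force: [-0.5, 0.8, 0.2]
finger_gap: 0.0853
finger_force: 0.0
```

Emit:
{"fn": "jog_arm", "kwargs": {
  "targets": [
    [0, 0, 0, 0, 0, 0],
    [0, 0, 0, 0, 0, 0],
    [0, 0, 0, 0, 0, 0],
    [0, 0, 0, 0, 0, 0],
    [0, 0, 0, 0, 0, 0],
    [0, 0, 0, 0, 0, 0],
    [0, 0, 0, 0, 0, 0]
  ],
  "fingers": 0,
  "newtons": 60
}}

```text
time_s: 3.4
eef_pos: [0.436, -0.1376, 0.0262]
orientation: [3.14, 0.001, 1.574]
wrist_force: [-1.9, -0.2, 5.8]
finger_gap: 0.0542
finger_force: 65.1
```

```bash
python3 - <<'E'
from h import *
move(.53,.06,.30,90)
E
```

```text
t 3.4 row [0.1971, 0.095, -0.2738, 0.0016, 0.0007, 0.0028] yaw 90.0 dist rows 7.0 0.0
```

Emit:
{"fn": "jog_arm", "kwargs": {
  "targets": [
    [0, 0, -0.03, 0, 0, 0],
    [0, 0, -0.07, 0, 0, 0],
    [0, 0, -0.11, 0, 0, 0],
    [0.02, 0.01, -0.15, 0, 0, 0],
    [0.05, 0.025, -0.18, 0, 0, 0],
    [0.08, 0.04, -0.21, 0, 0, 0],
    [0.11, 0.055, -0.24, 0, 0, 0],
    [0.14, 0.07, -0.26, 0, 0, 0],
    [0.17, 0.085, -0.27, 0, 0, 0],
    [0.185, 0.09, -0.274, 0, 0, 0.003],
    [0.197, 0.095, -0.274, 0, 0, 0.003],
    [0.197, 0.095, -0.274, 0, 0, 0.003],
    [0.197, 0.095, -0.274, 0, 0, 0.003],
    [0.197, 0.095, -0.274, 0, 0, 0.003]
  ]
}}

```text
time_s: 4.8
eef_pos: [0.5287, 0.0583, 0.2984]
orientation: [-3.14, 0.001, 1.569]
wrist_force: [0.2, -0.5, -3.0]
finger_gap: 0.0548
finger_force: 65.6
```

```bash
python3 - <<'E'
from h import *
c,img=look(.10,[.486,.118]);cv2.imwrite("pics/wS.png",img[:,:,::-1])
o=readout.get_obs();print(o['time_s'],o['eef_pos'],o['orientation'],o['finger_gap'])
hsv=cv2.cvtColor(img,cv2.COLOR_RGB2HSV);np.save("wS_E.npy",c["extrinsics"])
E
```

```text
[[273.0, 110.0], [0.4783, 0.1226], -25.9061, [134.7755, 16.4673]]
4.85 [0.52889745 0.0583022  0.29861208] [-3.14095075e+00  8.32946169e-04  1.56865916e+00] 0.053977327132277195
```

View pics/wS.png

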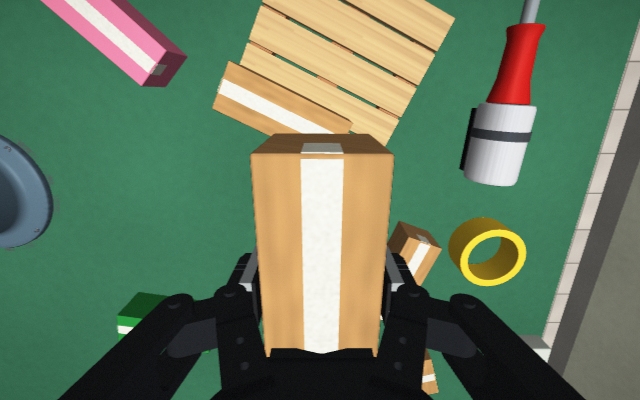

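The held carton covers the middle, and behind it are carton_0 (tape from (219,88)) and the skid. The skid's far right corner is at (455,17) and its right edge runs to about (392,145). I'll derive the skid pose from these.

```bash
python3 - <<'E'
from h import *
img=cv2.imread("pics/wS.png")[:,:,::-1].copy();c=calibration("wrist");c["extrinsics"]=np.load("wS_E.npy")
a=np.radians(-26);R=np.array([[np.cos(a),-np.sin(a)],[np.sin(a),np.cos(a)]])
t=tapes(img,c,.10,150)
hsv=cv2.cvtColor(img,cv2.COLOR_RGB2HSV)
m=cv2.inRange(hsv,(0,0,165),(40,75,255));lab,n=cv2.connectedComponents(m)[::-1][0],0
k=n=lab[96,240];ys,xs=np.where(lab==k);p=ray(c,np.c_[xs,ys],.10)@R   # skid-aligned coords
ok=p[:,0]<p[:,0].min()+.10
f=np.polyfit(p[ok,0],p[ok,1],1);print("tape yaw",-26+np.degrees(np.arctan(f[0])))
xmin=np.percentile(p[:,0],.5);cc=np.array([xmin+.075,np.polyval(f,xmin+.075)]);print("c0 centre",R@cc,"skid centre",R@(cc+[.03,.0775]))
# skid top-right corner & right edge by deck mask on right side
d=cv2.inRange(hsv,(8,50,120),(30,160,255));lab=cv2.connectedComponents(d)[1]
for k in {lab[y,x] for x,y in((400,40),(380,60),(370,90),(350,100),(400,20))}:
    ys,xs=np.where(lab==k);q=ray(c,np.c_[xs,ys],.04)@R
    print(k,len(q),"xmax",np.percentile(q[:,0],99.7)," ymin/max",q[:,1].min(),q[:,1].max())
print("centre x in aligned from c0",cc[0]+.03)
e=ray(c,[[455,17],[414,89]],.04);print(e,np.degrees(np.arctan2(*(e[0]-e[1])[::-1]))-90)
# top
img=cv2.imread("pics/top0.png")[:,:,::-1].copy();c=calibration("top")
hsv=cv2.cvtColor(img,cv2.COLOR_RGB2HSV);d=cv2.inRange(hsv,(8,50,110),(30,160,255));d=cv2.morphologyEx(d,3,np.ones((5,5)));lab=cv2.connectedComponents(d)[1]
ys,xs=np.where(lab==lab[195,240]);q=ray(c,np.c_[xs,ys],.04)@R
print("top",len(q),np.percentile(q,[.3,99.7],axis=0), "c0 via top",R.T@[.486,.118])
E
```

```text
tape yaw -25.965952545399595
c0 centre [0.48578183 0.11907208] skid centre [0.54671942 0.17557749]
1 19829 xmax 0.5189363132193212  ymin/max 0.28096712208401886 0.4638291858310506
2 2759 xmax 0.5190401476133369  ymin/max 0.46576031656520056 0.5065805143262788
centre x in aligned from c0 0.41442005212908495
[[0.68861514 0.22852398]
 [0.64780554 0.14775115]] -26.804696448273653
top 4386 [[0.30502866 0.28864161]
 [0.52149426 0.50522418]] c0 via top [0.38508611 0.31910607]
```

```bash
python3 - <<'E'
from h import *
move(.5968,.2371,.12,154)
E
```

```text
t 4.85 row [0.1791, 0.0676, 0.1784, -0.001, 0.0004, -1.1191] yaw 154.0 dist rows 5.2 7.5
```

Emit:
{"fn": "jog_arm", "kwargs": {
  "targets": [
    [0.03, 0.01, 0.02, 0, 0, -0.12],
    [0.06, 0.02, 0.04, 0, 0, -0.26],
    [0.09, 0.03, 0.06, 0, 0, -0.4],
    [0.12, 0.045, 0.08, 0, 0, -0.54],
    [0.15, 0.055, 0.09, 0, 0, -0.68],
    [0.17, 0.064, 0.1, 0, 0, -0.82],
    [0.179, 0.068, 0.11, 0, 0, -0.96],
    [0.179, 0.068, 0.125, 0, 0, -1.06],
    [0.179, 0.068, 0.14, 0, 0, -1.119],
    [0.179, 0.068, 0.155, 0, 0, -1.119],
    [0.179, 0.068, 0.17, 0, 0, -1.119],
    [0.179, 0.068, 0.178, 0, 0, -1.119],
    [0.179, 0.068, 0.178, 0, 0, -1.119],
    [0.179, 0.068, 0.178, 0, 0, -1.119],
    [0.179, 0.068, 0.178, 0, 0, -1.119]
  ]
}}

```text
time_s: 6.35
eef_pos: [0.5984, 0.2396, 0.1226]
orientation: [3.139, 0.002, 2.69]
wrist_force: [0.3, 0.6, -3.8]
finger_gap: 0.0542
finger_force: 65.5
```

```bash
python3 - <<'E'
from h import *
move(.5968,.2371,.067,154);o=readout.get_obs();print(o['eef_pos'],o['wrist_force'],o['finger_gap'])
E
```

```text
t 6.35 row [0.0004, -0.0031, 0.0556, 0.0022, 0.0021, 0.002] yaw 154.0 dist rows 1.1 0.0
[0.59836747 0.23960847 0.12261926] [ 0.27626918  0.64574841 -3.76097138] 0.05422774244919377
```

Emit:
{"fn": "jog_arm", "kwargs": {
  "targets": [
    [0, -0.003, 0.015, 0.002, 0.002, 0.002],
    [0, -0.003, 0.03, 0.002, 0.002, 0.002],
    [0, -0.003, 0.042, 0.002, 0.002, 0.002],
    [0, -0.003, 0.047, 0.002, 0.002, 0.002],
    [0, -0.003, 0.05, 0.002, 0.002, 0.002],
    [0, -0.003, 0.052, 0.002, 0.002, 0.002],
    [0, -0.003, 0.054, 0.002, 0.002, 0.002],
    [0, -0.003, 0.055, 0.002, 0.002, 0.002],
    [0, -0.003, 0.056, 0.002, 0.002, 0.002],
    [0, -0.003, 0.056, 0.002, 0.002, 0.002]
  ]
}}

```text
time_s: 7.35
eef_pos: [0.5967, 0.2366, 0.0664]
orientation: [-3.141, -0.0, 2.688]
wrist_force: [-1.8, -1.4, -0.0]
finger_gap: 0.0541
finger_force: 65.7
```

Wrist z force went from -3.8 to 0 N, so the carton rests on the deck. Now release and rise.

Emit:
{"fn": "jog_arm", "kwargs": {
  "targets": [
    [0, 0, 0, 0, 0, 0],
    [0, 0, 0, 0, 0, 0],
    [0, 0, 0, 0, 0, 0],
    [0, 0, 0, 0, 0, 0],
    [0, 0, -0.005, 0, 0, 0],
    [0, 0, -0.03, 0, 0, 0],
    [0, 0, -0.07, 0, 0, 0],
    [0, 0, -0.11, 0, 0, 0],
    [0, 0, -0.15, 0, 0, 0],
    [0, 0, -0.19, 0, 0, 0],
    [0, 0, -0.22, 0, 0, 0],
    [0, 0, -0.24, 0, 0, 0],
    [0, 0, -0.24, 0, 0, 0],
    [0, 0, -0.24, 0, 0, 0]
  ],
  "fingers": 90
}}

```text
time_s: 8.75
eef_pos: [0.5967, 0.2366, 0.3055]
orientation: [-3.14, -0.001, 2.688]
wrist_force: [-1.1, -0.9, 0.3]
finger_gap: 0.0766
finger_force: 0.0
```

```bash
python3 - <<'E'
from h import *
c,img=look(.10,[.607,.232]);cv2.imwrite("pics/wC.png",img[:,:,::-1]);look(.10,[.486,.118])
o=readout.get_obs();print(o['time_s'],o['eef_pos'])
E
```

```text
[[321.0, 173.0], [0.6079, 0.2312], -26.4949, [146.876, 17.2785]]
[[188.0, 121.0], [0.4846, 0.1195], -25.9873, [145.4067, 17.0976]]
8.85 [0.59604826 0.23578275 0.30355262]
```

View pics/wC.png

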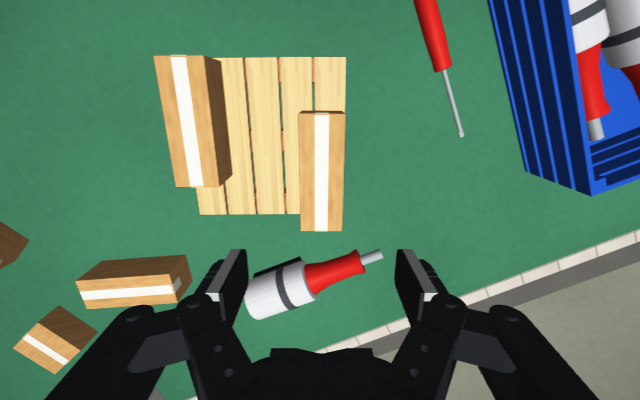

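The placed carton sits at (.6079,.2312), and relative to carton_0 it is within 2 mm and 0.5° of its slot. The picture shows it flat on the deck at (321,172), with carton_0 at (188,121). Next is carton C.

```bash
python3 - <<'E'
from h import *
move(.653,-.134,.2,68.6)
E
```

```text
t 8.85 row [-0.2136, -0.307, 0.1041, -0.0055, 0.0004, 1.4906] yaw 68.6 dist rows 7.8 9.9
```

Emit:
{"fn": "jog_arm", "kwargs": {
  "targets": [
    [-0.03, -0.04, 0.005, 0, 0, 0.15],
    [-0.06, -0.08, 0.01, 0, 0, 0.3],
    [-0.09, -0.12, 0.02, 0, 0, 0.45],
    [-0.12, -0.16, 0.03, 0, 0, 0.6],
    [-0.15, -0.2, 0.05, 0, 0, 0.75],
    [-0.18, -0.25, 0.07, 0, 0, 0.9],
    [-0.2, -0.29, 0.09, 0, 0, 1.05],
    [-0.214, -0.307, 0.104, 0, 0, 1.2],
    [-0.214, -0.307, 0.104, 0, 0, 1.35],
    [-0.214, -0.307, 0.104, 0, 0, 1.49],
    [-0.214, -0.307, 0.104, 0, 0, 1.49],
    [-0.214, -0.307, 0.104, 0, 0, 1.49],
    [-0.214, -0.307, 0.104, 0, 0, 1.49],
    [-0.214, -0.307, 0.104, 0, 0, 1.49]
  ],
  "fingers": 100
}}

```text
time_s: 10.25
eef_pos: [0.6544, -0.1328, 0.2015]
orientation: [-3.14, 0.001, 1.2]
wrist_force: [0.8, 0.2, -0.6]
finger_gap: 0.0855
finger_force: 0.0
```

```bash
cat >> h.py <<'E'
def grip(c,yaw,off,z):
    a=np.radians(yaw);move(c[0]+off*np.cos(a),c[1]+off*np.sin(a),z,yaw)
E
python3 - <<'E'
from h import *
look(.06,[.653,-.134])
c=calibration("wrist")
o=readout.get_obs();print(o['eef_pos'],o['orientation']);move(.653,-.134,.2,68.6)
E
```

```text
[[320.0, 176.0], [0.6527, -0.133], 68.6859, [146.3317, 17.0577]]
[ 0.65441768 -0.13296155  0.20164029] [-3.14015370e+00  1.27158489e-03  1.19935779e+00]
t 10.3 row [-0.0015, -0.0009, 0.0016, -0.0014, 0.0013, 0.0021] yaw 68.6 dist rows 0.0 0.0
```

Emit:
{"fn": "jog_arm", "kwargs": {
  "targets": [
    [0.0094, -0.0016, 0.04, 0, 0.001, 0],
    [0.0094, -0.0016, 0.08, 0, 0.001, 0],
    [0.0094, -0.0016, 0.11, 0, 0.001, 0],
    [0.0094, -0.0016, 0.14, 0, 0.001, 0],
    [0.0094, -0.0016, 0.16, 0, 0.001, 0],
    [0.0094, -0.0016, 0.17, 0, 0.001, 0],
    [0.0094, -0.0016, 0.1755, 0, 0.001, 0],
    [0.0094, -0.0016, 0.1755, 0, 0.001, 0],
    [0.0094, -0.0016, 0.1755, 0, 0.001, 0]
  ]
}}

```text
time_s: 11.2
eef_pos: [0.6573, -0.1242, 0.0275]
orientation: [3.141, -0.0, 1.198]
wrist_force: [0.5, -0.2, 0.1]
finger_gap: 0.0857
finger_force: 0.0
```

Emit:
{"fn": "jog_arm", "kwargs": {
  "targets": [
    [0, 0, 0, 0, 0, 0],
    [0, 0, 0, 0, 0, 0],
    [0, 0, 0, 0, 0, 0],
    [0, 0, 0, 0, 0, 0],
    [0, 0, 0, 0, 0, 0],
    [0, 0, 0, 0, 0, 0],
    [0, 0, 0, 0, 0, 0]
  ],
  "fingers": 0,
  "newtons": 60
}}

```text
time_s: 11.9
eef_pos: [0.6571, -0.1242, 0.0275]
orientation: [3.141, 0.0, 1.198]
wrist_force: [-1.2, -0.1, 5.9]
finger_gap: 0.0539
finger_force: 66.3
```

```bash
python3 - <<'E'
from h import *
o=readout.get_obs();a=o['orientation'][2];off=(o['eef_pos'][:2]-[.6527,-.133])@[np.cos(a),np.sin(a)]
print(o['eef_pos'],np.degrees(a),off)
grip([.602,.115],64,off,.16)
E
```

```text
[ 0.65709507 -0.12421055  0.02748704] 68.62641140568573 0.00978672042402089
t 11.9 row [0.2124, -0.1376, -0.1326, 0.0006, 0.0, 0.0807] yaw 64.0 dist rows 5.7 0.5
```

Emit:
{"fn": "jog_arm", "kwargs": {
  "targets": [
    [0, 0, -0.03, 0, 0, 0],
    [0, 0, -0.07, 0, 0, 0],
    [0.01, -0.007, -0.11, 0, 0, 0],
    [0.03, -0.02, -0.14, 0, 0, 0.02],
    [0.06, -0.04, -0.16, 0, 0, 0.04],
    [0.09, -0.06, -0.17, 0, 0, 0.06],
    [0.12, -0.08, -0.17, 0, 0, 0.08],
    [0.15, -0.1, -0.17, 0, 0, 0.08],
    [0.18, -0.12, -0.17, 0, 0, 0.08],
    [0.2, -0.13, -0.16, 0, 0, 0.08],
    [0.2124, -0.1376, -0.14, 0, 0, 0.081],
    [0.2124, -0.1376, -0.12, 0, 0, 0.081],
    [0.2124, -0.1376, -0.1, 0, 0, 0.081],
    [0.2124, -0.1376, -0.095, 0, 0, 0.081],
    [0.2124, -0.1376, -0.095, 0, 0, 0.081],
    [0.2124, -0.1376, -0.095, 0, 0, 0.081]
  ]
}}

```text
time_s: 13.5
eef_pos: [0.6057, 0.1237, 0.1216]
orientation: [-3.141, 0.0, 1.116]
wrist_force: [0.2, -0.4, -3.0]
finger_gap: 0.0539
finger_force: 65.4
```

```bash
python3 - <<'E'
from h import *
o=readout.get_obs();print(o['eef_pos'],o['wrist_force'],o['finger_gap']);grip([.602,.115],64,.0098,.067)
E
```

```text
[0.60573191 0.12369979 0.12157274] [ 0.23600812 -0.39015117 -2.96043977] 0.05390558883837972
t 13.5 row [0.0003, 0.0005, 0.0546, -0.0011, 0.0001, -0.0006] yaw 64.0 dist rows 1.1 0.0
```

Emit:
{"fn": "jog_arm", "kwargs": {
  "targets": [
    [0, 0, 0.015, 0, 0, 0],
    [0, 0, 0.03, 0, 0, 0],
    [0, 0, 0.041, 0, 0, 0],
    [0, 0, 0.046, 0, 0, 0],
    [0, 0, 0.049, 0, 0, 0],
    [0, 0, 0.051, 0, 0, 0],
    [0, 0, 0.053, 0, 0, 0],
    [0, 0, 0.0542, 0, 0, 0],
    [0, 0, 0.0548, 0, 0, 0],
    [0, 0, 0.0548, 0, 0, 0]
  ]
}}

```text
time_s: 14.5
eef_pos: [0.6057, 0.124, 0.0675]
orientation: [-3.141, 0.0, 1.117]
wrist_force: [-2.5, -0.7, 2.1]
finger_gap: 0.054
finger_force: 66.1
```

Emit:
{"fn": "jog_arm", "kwargs": {
  "targets": [
    [0, 0, 0, 0, 0, 0],
    [0, 0, 0, 0, 0, 0],
    [0, 0, 0, 0, 0, 0],
    [0, 0, 0, 0, 0, 0],
    [0, 0, -0.005, 0, 0, 0],
    [0, 0, -0.03, 0, 0, 0],
    [0, 0, -0.07, 0, 0, 0],
    [0, 0, -0.11, 0, 0, 0],
    [0, 0, -0.15, 0, 0, 0],
    [0, 0, -0.19, 0, 0, 0],
    [0, 0, -0.22, 0, 0, 0],
    [0, 0, -0.24, 0, 0, 0],
    [0, 0, -0.24, 0, 0, 0],
    [0, 0, -0.24, 0, 0, 0]
  ],
  "fingers": 90
}}

```text
time_s: 15.9
eef_pos: [0.6056, 0.1238, 0.3065]
orientation: [-3.141, 0.0, 1.117]
wrist_force: [0.7, 0.8, -0.0]
finger_gap: 0.0767
finger_force: 0.0
```

```bash
python3 - <<'E'
from h import *
c,img=look(.10,[.602,.115]);look(.10,[.607,.232])
cv2.imwrite("pics/wB.png",img[:,:,::-1])
move(.454,-.331,.2,21.2)
E
```

```text
[[321.0, 170.0], [0.6006, 0.115], 64.3525, [146.7113, 16.9675]]
[[280.0, 80.0], [0.6062, 0.2321], -26.0784, [148.8833, 16.4547]]
t 16.0 row [-0.4741, 0.0642, 0.1055, -0.0027, 0.0039, 0.7469] yaw 21.2 dist rows 9.8 5.0
```

Emit:
{"fn": "jog_arm", "kwargs": {
  "targets": [
    [-0.05, 0.006, 0.01, 0, 0, 0.08],
    [-0.1, 0.013, 0.02, 0, 0, 0.16],
    [-0.145, 0.02, 0.03, 0, 0, 0.24],
    [-0.19, 0.026, 0.04, 0, 0, 0.32],
    [-0.235, 0.032, 0.05, 0, 0, 0.4],
    [-0.28, 0.038, 0.06, 0, 0, 0.48],
    [-0.325, 0.044, 0.07, 0, 0, 0.56],
    [-0.37, 0.05, 0.08, 0, 0, 0.64],
    [-0.415, 0.056, 0.09, 0, 0, 0.7],
    [-0.45, 0.061, 0.1, 0, 0, 0.747],
    [-0.474, 0.064, 0.1055, 0, 0, 0.747],
    [-0.474, 0.064, 0.1055, 0, 0.002, 0.747],
    [-0.474, 0.064, 0.1055, 0, 0.002, 0.747],
    [-0.474, 0.064, 0.1055, 0, 0.002, 0.747],
    [-0.474, 0.064, 0.1055, 0, 0.002, 0.747]
  ],
  "fingers": 100
}}

```text
time_s: 17.5
eef_pos: [0.4563, -0.3282, 0.2011]
orientation: [-3.14, -0.001, 0.373]
wrist_force: [-0.7, -0.5, -0.5]
finger_gap: 0.0852
finger_force: 0.0
```

```bash
python3 - <<'E'
from h import *
look(.06,[.454,-.331]);o=readout.get_obs();print(o['eef_pos'],o['orientation'])
grip([.454,-.331],21.2,-.01,.0265)
E
```

```text
[[323.0, 177.0], [0.4556, -0.3292], 21.1732, [145.2464, 17.2218]]
[ 0.45626643 -0.32851654  0.20129675] [-3.14016160e+00 -1.15009791e-03  3.73110786e-01]
t 17.55 row [-0.0132, 0.0017, 0.1748, -0.0014, -0.0011, 0.0031] yaw 21.2 dist rows 3.5 0.0
```

Emit:
{"fn": "jog_arm", "kwargs": {
  "targets": [
    [-0.011, 0.0006, 0.04, 0, -0.001, 0.003],
    [-0.011, 0.0006, 0.08, 0, -0.001, 0.003],
    [-0.011, 0.0006, 0.11, 0, -0.001, 0.003],
    [-0.011, 0.0006, 0.14, 0, -0.001, 0.003],
    [-0.011, 0.0006, 0.16, 0, -0.001, 0.003],
    [-0.011, 0.0006, 0.17, 0, -0.001, 0.003],
    [-0.011, 0.0006, 0.175, 0, -0.001, 0.003],
    [-0.011, 0.0006, 0.175, 0, -0.001, 0.003],
    [-0.011, 0.0006, 0.175, 0, -0.001, 0.003]
  ]
}}

```text
time_s: 18.45
eef_pos: [0.4463, -0.3351, 0.0273]
orientation: [3.141, -0.001, 0.367]
wrist_force: [-0.3, -0.1, 0.9]
finger_gap: 0.0853
finger_force: 0.0
```

Emit:
{"fn": "jog_arm", "kwargs": {
  "targets": [
    [0, 0, 0, 0, 0, 0],
    [0, 0, 0, 0, 0, 0],
    [0, 0, 0, 0, 0, 0],
    [0, 0, 0, 0, 0, 0],
    [0, 0, 0, 0, 0, 0],
    [0, 0, 0, 0, 0, 0],
    [0, 0, 0, 0, 0, 0]
  ],
  "fingers": 0,
  "newtons": 60
}}

```text
time_s: 19.15
eef_pos: [0.446, -0.3352, 0.0272]
orientation: [3.141, -0.001, 0.367]
wrist_force: [-0.9, 0.2, 6.1]
finger_gap: 0.0543
finger_force: 65.6
```

```bash
python3 - <<'E'
from h import *
o=readout.get_obs();a=o['orientation'][2];off=(o['eef_pos'][:2]-[.4556,-.3292])@[np.cos(a),np.sin(a)]
print(o['eef_pos'],np.degrees(a),off)
d=np.array([.5458,.1757])+np.array([-.0697+.0132,.034+.027]);print(d)
grip(d,64,off,.18)
E
```

```text
[ 0.44604059 -0.33521149  0.02722028] 21.017454935580872 -0.011079462951622923
[0.4893 0.2367]
t 19.15 row [0.2375, -0.5108, -0.1528, 0.0005, -0.0004, -0.7502] yaw 64.0 dist rows 11.7 5.0
```

Emit:
{"fn": "jog_arm", "kwargs": {
  "targets": [
    [0, 0, -0.03, 0, 0, 0],
    [0, 0, -0.07, 0, 0, 0],
    [0.01, -0.02, -0.11, 0, 0, -0.05],
    [0.027, -0.058, -0.14, 0, 0, -0.1],
    [0.047, -0.1, -0.16, 0, 0, -0.18],
    [0.067, -0.144, -0.17, 0, 0, -0.26],
    [0.087, -0.187, -0.17, 0, 0, -0.34],
    [0.107, -0.23, -0.17, 0, 0, -0.42],
    [0.127, -0.273, -0.17, 0, 0, -0.5],
    [0.147, -0.316, -0.17, 0, 0, -0.58],
    [0.167, -0.359, -0.17, 0, 0, -0.66],
    [0.187, -0.402, -0.17, 0, 0, -0.72],
    [0.207, -0.445, -0.17, 0, 0, -0.75],
    [0.222, -0.478, -0.165, 0, 0, -0.75],
    [0.232, -0.5, -0.15, 0, 0, -0.75],
    [0.2375, -0.5108, -0.13, 0, 0, -0.75],
    [0.2375, -0.5108, -0.11, 0, 0, -0.75],
    [0.2375, -0.5108, -0.097, 0, 0, -0.75],
    [0.2375, -0.5108, -0.095, 0, 0, -0.75],
    [0.2375, -0.5108, -0.095, 0, 0, -0.75]
  ]
}}

```text
time_s: 21.15
eef_pos: [0.4834, 0.2264, 0.1211]
orientation: [-3.139, 0.001, 1.116]
wrist_force: [0.6, 0.8, -2.0]
finger_gap: 0.0542
finger_force: 64.8
```

```bash
python3 - <<'E'
from h import *
o=readout.get_obs();print(o['eef_pos'],o['wrist_force'],o['finger_gap']);grip([.4893,.2367],64,-.0111,.067)
E
```

```text
[0.48337578 0.22635824 0.12105359] [ 0.59430883  0.84635087 -2.04242284] 0.05420510149925488
t 21.15 row [0.0008, 0.0009, 0.0541, -0.0022, 0.0008, -0.0012] yaw 64.0 dist rows 1.1 0.0
```

Emit:
{"fn": "jog_arm", "kwargs": {
  "targets": [
    [0.0005, 0.0009, 0.015, -0.002, 0, -0.001],
    [0.0005, 0.0009, 0.03, -0.002, 0, -0.001],
    [0.0005, 0.0009, 0.041, -0.002, 0, -0.001],
    [0.0005, 0.0009, 0.046, -0.002, 0, -0.001],
    [0.0005, 0.0009, 0.049, -0.002, 0, -0.001],
    [0.0005, 0.0009, 0.051, -0.002, 0, -0.001],
    [0.0005, 0.0009, 0.053, -0.002, 0, -0.001],
    [0.0005, 0.0009, 0.0538, -0.002, 0, -0.001],
    [0.0005, 0.0009, 0.0542, -0.002, 0, -0.001],
    [0.0005, 0.0009, 0.0542, -0.002, 0, -0.001]
  ]
}}

```text
time_s: 22.15
eef_pos: [0.4849, 0.2275, 0.0677]
orientation: [3.141, -0.001, 1.118]
wrist_force: [0.3, 0.1, -2.9]
finger_gap: 0.054
finger_force: 64.9
```

Emit:
{"fn": "jog_arm", "kwargs": {
  "targets": [
    [0, 0, 0.0005, 0, 0, 0],
    [0, 0, 0.001, 0, 0, 0],
    [0, 0, 0.001, 0, 0, 0]
  ]
}}

```text
time_s: 22.45
eef_pos: [0.485, 0.2276, 0.0673]
orientation: [3.14, -0.0, 1.118]
wrist_force: [-0.1, -1.9, 4.6]
finger_gap: 0.0541
finger_force: 65.8
```

Now +4.6 N, so it is on the deck. Release and rise.

Emit:
{"fn": "jog_arm", "kwargs": {
  "targets": [
    [0, 0, 0, 0, 0, 0],
    [0, 0, 0, 0, 0, 0],
    [0, 0, 0, 0, 0, 0],
    [0, 0, 0, 0, 0, 0],
    [0, 0, -0.005, 0, 0, 0],
    [0, 0, -0.03, 0, 0, 0],
    [0, 0, -0.07, 0, 0, 0],
    [0, 0, -0.11, 0, 0, 0],
    [0, 0, -0.15, 0, 0, 0],
    [0, 0, -0.19, 0, 0, 0],
    [0.02, 0.02, -0.23, 0, 0, 0],
    [0.02, 0.04, -0.26, 0, 0, 0],
    [0.02, 0.06, -0.28, 0, 0, 0],
    [0.02, 0.06, -0.28, 0, 0, 0],
    [0.02, 0.06, -0.28, 0, 0, 0]
  ],
  "fingers": 90
}}

```text
time_s: 23.95
eef_pos: [0.5468, 0.2191, 0.3462]
orientation: [-3.141, -0.001, 1.117]
wrist_force: [-0.2, 0.3, -0.5]
finger_gap: 0.0767
finger_force: 0.0
```

```bash
python3 - <<'E'
from h import *
c,img=look(.10,[.5458,.1757]);cv2.imwrite("pics/wD.png",img[:,:,::-1])
a=np.radians(-26);R=np.array([[np.cos(a),-np.sin(a)],[np.sin(a),np.cos(a)]])
for t in tapes(img,c,.10,150):
    if np.hypot(*(t[1]-[.5458,.1757]))<.11: print(np.round((t[1]-[.5458,.1757])@R*1000,1),t[1].round(4),round((t[2]+26)%180,2))
print(readout.get_obs()['time_s'])
E
```

```text
[[312.0, 238.0], [0.4845, 0.1195], -26.0126, [150.1528, 16.4285]]
[[388.0, 205.0], [0.6007, 0.1161], 64.2696, [146.0981, 17.3989]]
[[359.0, 131.0], [0.6069, 0.2322], -26.6603, [149.8527, 16.4991]]
[[277.0, 162.0], [0.4893, 0.2386], 64.2571, [144.9683, 17.3276]]
[-30.5 -77.4] [0.4845 0.1195] 179.99
[ 75.4 -29.5] [0.6007 0.1161] 90.27
[30.2 77.6] [0.6069 0.2322] 179.34
[-78.4  31.8] [0.4893 0.2386] 90.26
24.0
```

View pics/wD.png

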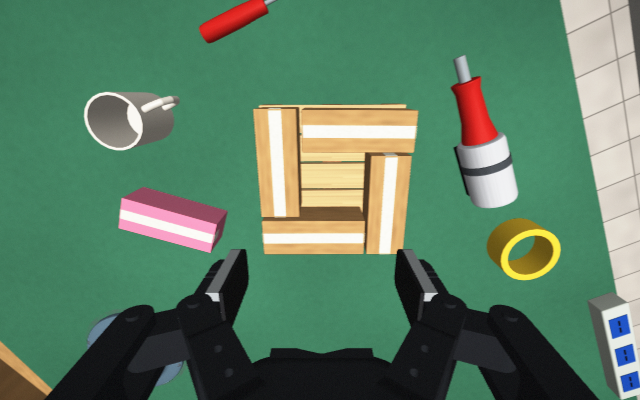

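The picture shows a closed pinwheel, with the deck visible in the open middle at (333,180) and four flat cartons. All are within about 2 mm and 0.7° of their slots, carton_0 is unmoved, and the gripper is clear. I'm handing in.

```bash
python3 -c "
from plant import env
print(env.job_done())"
```

```text
the job is handed in; nothing more can be done
None
```

The pinwheel is finished and handed in at about 24 s: three cartons set down gently beside the unmoved carton_0, all four measuring within about 2 mm and 0.7° of their slots.

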